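# Put the topping pans back in their holders

## Task

Four closed white topping pans (round, square, oblong and D-shaped) are standing about on the kitchen bench. Pick each one up by the black handle on its lid, keep it level, and set it down, not dropped, in the grey holder whose opening has its shape, turned so that it goes fully down onto the holder's floor. Leave the small steel bowl where it stands.

Things in the scene. Friction and masses are not known exactly. Their poses are not given: they have to be found in the camera images.
- round_pan_centre (a point): Closed white plastic pan, round, 90 mm across; 76 mm high, 0.15-0.31 kg, upright on the bench. Point: its centre, 38 mm over its underside, z up. Steel lid (top 8 mm above the point) with an upright black bar handle in its middle: 50 mm along own x, 14 mm thick along own y, 8 to 38 mm above the point. All one rigid piece.
- square_pan_centre (a point): Closed white plastic pan, square, 74 x 74 mm; 76 mm high, 0.15-0.31 kg, upright on the bench. Point: its centre, 38 mm over its underside, z up. Steel lid (top 8 mm above the point) with an upright black bar handle in its middle: 50 mm along own x, 14 mm thick along own y, 8 to 38 mm above the point. All one rigid piece.
- oblong_pan_centre (a point): Closed white plastic pan, oblong, 110 mm (own x) by 52 mm (own y); 76 mm high, 0.15-0.31 kg, upright on the bench. Point: its centre, 38 mm over its underside, z up. Steel lid (top 8 mm above the point) with an upright black bar handle in its middle: 50 mm along own x, 14 mm thick along own y, 8 to 38 mm above the point. All one rigid piece.
- dshape_pan_centre (a point): Closed white plastic pan, D-shaped, 104 mm (own x) by 68 mm (own y): flat long side at y = -34 mm, half-round (radius 52 mm) side at +y; 76 mm high, 0.15-0.31 kg, upright on the bench. Point: its centre, 38 mm over its underside, z up. Steel lid (top 8 mm above the point) with an upright black bar handle in its middle: 50 mm along own x, 14 mm thick along own y, 8 to 38 mm above the point. All one rigid piece.
- round_holder_home (a point): Grey holder with black floor, fixed; opening round, 100 mm across (outside 114 mm), 5 mm of play all round its pan. Walls 24 mm high, floor 4 mm thick. Point: where its pan's centre comes when fully home (42 mm above the bench, middle of the opening), z up; any turn fits.
- square_holder_home (a point): Grey holder with black floor, fixed; opening square, 84 x 84 mm (outside 98 x 98 mm), 5 mm of play all round its pan. Walls 24 mm high, floor 4 mm thick. Point: where its pan's centre comes when fully home (42 mm above the bench, middle of the opening), z up; the pan fits at the holder's yaw or any quarter turn from it.
- oblong_holder_home (a point): Grey holder with black floor, fixed; opening oblong, 120 mm (own x) by 62 mm (own y), outside 134 x 76 mm, 5 mm of play all round its pan. Walls 24 mm high, floor 4 mm thick. Point: where its pan's centre comes when fully home (42 mm above the bench, middle of the opening), z up; the pan fits with its x axis along this x axis, either way round.
- dshape_holder_home (a point): Grey holder with black floor, fixed; opening D-shaped, 114 mm (own x) by 78 mm (own y), outside 128 x 92 mm, its flat side at own y = -39 mm and its half-round side at +y, 5 mm of play all round its pan. Walls 24 mm high, floor 4 mm thick. Point: where its pan's centre comes when fully home (42 mm above the bench, middle of the opening), z up; the pan fits only one way round, with its axes pointing as these axes.
- bowl_centre (a point): Small empty steel bowl, loose, 84 mm across the rim, 38 mm high, standing among the pans and holders; not to be moved. Point: its centre, half-way up.
Things that resemble listed ones, but are neither listed nor needed, are in the scene too. Leave any brown or yellow look-alike of the part that bears round_pan_centre alone.

How it is judged (in metres and radians):
At the end, for the whole second after the job is handed in: Each of the four pans stands released and at rest in the holder of its own shape: its centre within 12 mm of the home point sideways and no more than 4 mm above it, tilted less than 0.08 rad; the steel bowl is within 25 mm of where it was (horizontal distance between round_pan_centre and round_holder_home below 0.012 m and z of round_pan_centre in the frame of round_holder_home below 0.004 m and angle between each of round_pan_centre, square_pan_centre, oblong_pan_centre, dshape_pan_centre's own z axis and vertical below 0.08 rad and linear speed of each of round_pan, square_pan, oblong_pan, dshape_pan below 0.02 m/s and horizontal distance between square_pan_centre and square_holder_home below 0.012 m and z of square_pan_centre in the frame of square_holder_home below 0.004 m and horizontal distance between oblong_pan_centre and oblong_holder_home below 0.012 m and z of oblong_pan_centre in the frame of oblong_holder_home below 0.004 m and horizontal distance between dshape_pan_centre and dshape_holder_home below 0.012 m and z of dshape_pan_centre in the frame of dshape_holder_home below 0.004 m and distance of bowl_centre from where it was at the start of the episode below 0.025 m); the robot touches nothing.
It fails at once if a pan is tipped by more than 30 degrees (angle between any of round_pan_centre, square_pan_centre, oblong_pan_centre, dshape_pan_centre's own z axis and vertical above 0.52 rad).
It fails at once if a pan is let go in the air, its underside more than 45 mm above the bench ((height (world z) of round_pan_centre above 0.083 m and contact force between round_pan and anything else below 0.01 N) or (height (world z) of square_pan_centre above 0.083 m and contact force between square_pan and anything else below 0.01 N) or (height (world z) of oblong_pan_centre above 0.083 m and contact force between oblong_pan and anything else below 0.01 N) or (height (world z) of dshape_pan_centre above 0.083 m and contact force between dshape_pan and anything else below 0.01 N)).
It fails at once if the steel bowl is shifted by more than 25 mm (distance of bowl_centre from where it was at the start of the episode above 0.025 m).
It also fails if it takes over 107 s, if anything falls off the work surface, if the arm or the gripper's body presses on something with over 40 N, if the wrist force passes 120 N, or if a joint passes its speed limit or range.

## Robot

A 7-joint arm with a two-finger parallel gripper is mounted at the origin on the work surface. World frame = base frame: x ahead of the robot, y to its left, z up, the work surface at z = 0. Lengths are in mm, angles in rad, forces in N, time in s.
With the tool pointing down it reaches from about 375 to 925 mm from the base axis. Payload 3.1 kg.
Tool frame: the origin (TCP) lies midway between the tips of the shut fingers; the grasp point (between the pads) lies 19 mm behind it; z points along the fingers, x is the direction in which the jaws open and shut, and the axes are right-handed (so a half turn about z gives the same grasp; the last joint's range is limited). The gripper opens to 85 mm and grips with 20 to 120 N. Pads are 22 mm wide; open, the fingers measure 114 mm over their backs; the gripper's body (76 mm by 85 mm) begins 54 mm behind the grasp point. The pads swing forward as they close: fully open they stand 13 mm farther back than shut.
Start: joints at [-1.407, 0.383, 0.044, 1.598, -0.018, 1.161, -0.05], TCP at [168.21, 627.86, 231.269] pointing down, gripper open.
Joint ranges: [-2.61, 2.61], [-0.41, 2.15], [-1.48, 1.57], [0, 2.5], [-1.57, 4.71], [0.05, 1.97], [-2.85, 2.85]. Speed limits (rad/s): [2.79, 2.79, 3.14, 3.14, 3.14, 3.14, 3.14].

## Interface

Orientations are given as [roll, pitch, yaw] about the fixed x, y, z axes, in that order (R = Rz(yaw) Ry(pitch) Rx(roll)).
In Python, from workcell import arm gives the robot as it stands.
- The arm moves only by the shell command python3 -m crank 'ROWS'. ROWS is JSON, a list of rows, each an object of numbers: "tx", "ty", "tz": the shift along the tool's x, y, z in mm; "wx", "wy", "wz": the turn, a rotation vector about the tool's x, y, z in degrees; "hand": the gripper's target within -1 to 1 (shut at 1, half-way at 0, fully open at -1). A call has 1 to 12 rows; each row shifts and turns the commanded pose from where the row before left it, along the tool's axes as they then stand; what a row does not reach is not made up. A row lasts 1/10 s, in which the tool goes at most 50 mm and 8.59 degrees, less where a joint would pass 70% of its speed; a pose out of reach is approached as far as the arm can. A call with a gripper value outside its range is refused whole. The fingers move at their own pace and stop on an object; the grip force is fixed at half the most. Time passes only in rows, so rows that do not move let the fingers close. It gives the time, the measured TCP pose, the force and the opening at its end, in the units of the state.
- arm.state(): the state, without advancing time (a new reading comes with each control period).
- arm.camera(name): name is "scene" or "side" or "wrist"; returns the picture (400x640x3 uint8, red, green, blue); there is no depth.
- arm.camera_info(name): a dict with "mtx" (3x3 intrinsics, pixels), "extrinsics" (4x4, takes a point from world to camera coordinates). Camera axes: x right, y down, z forward; pixel columns grow to the right and rows downward; lengths in mm; the calibration is good to about 2 mm. A picture is of the moment at which its call begins: read the wrist's pose just before it. camera_info takes no time and is no camera call; for the wrist camera it gives the pose at the moment of the call.
- arm.job_done(): hands the job in, once; it reports no verdict.
The state is a dict: "clock": time; "joint_pos": joint angles; "qd": joint speeds; "joint_efforts": joint torques, N m; "tcp_pos": TCP position; "orientation": TCP orientation; "ft_force": force on the tool from outside, world axes, zero at the start; "wrist_torque": the same for the moment, N m; "width": finger opening in mm.
Only numpy, scipy, OpenCV 4.12 (cv2) and the standard library are available. Lean on these libraries where they do the work, as an engineer would, in place of code of your own. Each camera call takes 0.05 s, during which the arm holds its last target. There are 200 camera calls.

## Working session

There is one attempt and no reset: what is moved stays moved. The work goes in short steps, Python scripts to look and compute and a shell command to move; the robot and the scene stay as the last step left them, time stands still between calls to the robot, and variables do not carry over. Pictures are saved under pics/ and viewed, about 12 in all and at most 16, crops included, and the job is handed in when it is done.

```bash
mkdir -p pics; ls; python3 - <<'E'
from workcell import arm
import cv2,numpy as np
print(arm.state())
for n in ["scene","side","wrist"]:
    i=arm.camera_info(n);print(n,np.round(i["mtx"],1).tolist(),np.round(i["extrinsics"],3).tolist())
    cv2.imwrite(f"pics/{n}0.png",arm.camera(n)[:,:,::-1])
E
```

```text
pics
{'clock': 0.0, 'joint_pos': array([-1.40680193,  0.38385441,  0.04382276,  1.59958173, -0.0178923 ,
        1.16118825, -0.04986757]), 'qd': array([ 1.53446929e-05,  3.58640762e-04, -1.02338446e-03, -8.63945528e-04,
        5.59495977e-04,  1.38488860e-03,  2.55796934e-03]), 'joint_efforts': array([ 6.15477546e-06, -4.33456671e+01,  1.02430109e+00, -2.49512494e+01,
        1.05445215e-02,  1.13026585e-02,  1.91892718e-05]), 'tcp_pos': array([167.98626893, 626.94070051, 229.87084939]), 'orientation': array([3.14144730e+00, 2.63547994e-03, 1.30912726e+00]), 'ft_force': array([1.67713114, 0.59408157, 0.11448864]), 'wrist_torque': array([-0.00242507,  0.00038744,  0.08060411]), 'width': 85.56758389365939}
scene [[385.7, 0.0, 320.4], [0.0, 385.7, 197.0], [0.0, 0.0, 1.0]] [[0.808, 0.589, 0.002, -449.19], [0.366, -0.5, -0.785, -145.035], [-0.461, 0.635, -0.62, 1350.044], [0.0, 0.0, 0.0, 1.0]]
side [[474.8, 0.0, 312.7], [0.0, 474.8, 203.5], [0.0, 0.0, 1.0]] [[0.99, -0.141, -0.001, -547.662], [-0.088, -0.613, -0.785, 109.15], [0.11, 0.777, -0.62, 1058.919], [0.0, 0.0, 0.0, 1.0]]
wrist [[278.9, 0.0, 318.5], [0.0, 278.9, 196.7], [0.0, 0.0, 1.0]] [[0.259, 0.966, -0.003, -647.815], [0.932, -0.249, 0.265, -33.915], [0.255, -0.071, -0.964, 378.533], [0.0, 0.0, 0.0, 1.0]]
```

View pics/scene0.png

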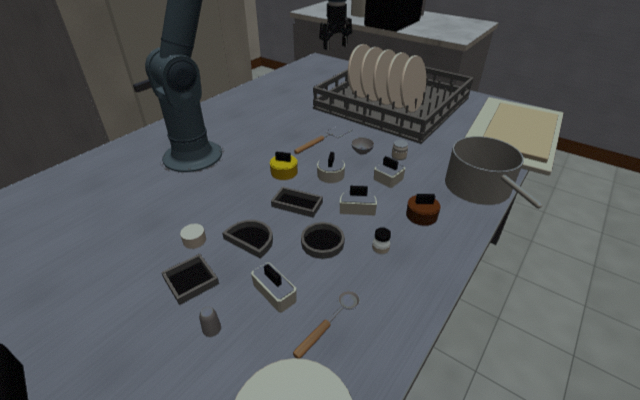

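View pics/side0.png

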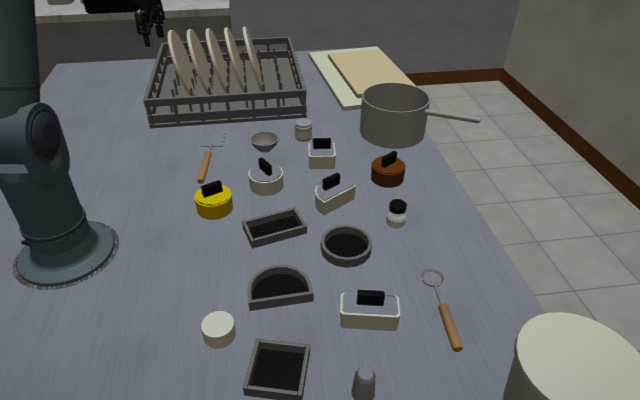

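Scene view: round pan at (331,168), square at (389,172), D pan at about (358,202), oblong at (274,285). The holders are oblong (297,202), round (323,240), D (248,236) and square (190,278), with the bowl at (362,145). Next I'll get rough positions from both views.

```bash
cat > h.py <<'E'
from workcell import arm
import cv2,numpy as np
def ray(info,px,z):
    K=np.array(info["mtx"]);E=np.array(info["extrinsics"]);R,t=E[:3,:3],E[:3,3]
    px=np.atleast_2d(px).astype(float)
    d=np.c_[px,np.ones(len(px))]@np.linalg.inv(K).T@R; c=-R.T@t
    return (c+d*((z-c[2])/d[:,2])[:,None])[:,:2]
def proj(info,P):
    K=np.array(info["mtx"]);E=np.array(info["extrinsics"])
    q=(np.atleast_2d(P)@E[:3,:3].T+E[:3,3])@K.T
    return q[:,:2]/q[:,2:]
def snap(name,fn=None):
    i=arm.camera_info(name);im=arm.camera(name)[:,:,::-1].copy()
    if fn: cv2.imwrite("pics/"+fn,im)
    return i,im
E
python3 - <<'E'
from h import *
a=arm.camera_info("scene");b=arm.camera_info("side")
T={"roundpan":((331,160),(265,167),62),"squarepan":((390,163),(322,144),62),"dpan":((359,191),(332,182),62),"oblpan":((273,275),(371,298),62),
"Hobl":((297,202),(275,226),12),"Hround":((323,240),(346,244),12),"Hd":((248,236),(280,288),12),"Hsq":((190,278),(278,368),12),"bowl":((362,146),(264,142),19),"yellow":((284,165),(213,200),38),"brown":((424,208),(388,170),38)}
for k,(p,q,z) in T.items(): print(k,np.round(ray(a,p,z)[0]),np.round(ray(b,q,z)[0]))
E
```

```text
roundpan [462. 185.] [456. 185.]
squarepan [621. 279.] [618. 276.]
dpan [618.  99.] [615.  96.]
oblpan [ 625. -273.] [ 623. -275.]
Hobl [468.   5.] [466.  10.]
Hround [621. -78.] [618. -74.]
Hd [ 453. -183.] [ 460. -182.]
Hsq [ 443. -365.] [ 441. -363.]
bowl [462. 380.] [463. 381.]
yellow [337. 102.] [324.  96.]
brown [789. 167.] [776. 161.]
```

View pics/wrist0.png

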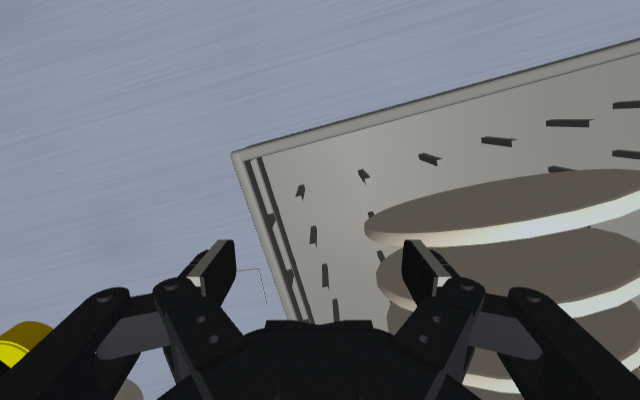

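Wrist view: dish rack below and plates to the right (cols 365–640, rows 180–400). I'll lift first, then go diagonally to above the round pan.

```bash
python3 -m crank '[{"tz":-45},{"tz":-40,"tx":-10},{"tx":-34,"ty":34},{"tx":-34,"ty":34},{"tx":-34,"ty":34},{"tx":-34,"ty":34},{"tx":-34,"ty":34},{"tx":-34,"ty":34},{"tx":-34,"ty":34},{"tx":-34,"ty":34},{"tx":-34,"ty":34},{"tx":-32,"ty":34}]'
python3 -m crank '[{"tz":40,"ty":29},{"tz":40,"ty":28},{}]'
python3 - <<'E'
from h import *
s=arm.state();print(s["clock"],s["tcp_pos"],s["orientation"],s["joint_pos"])
snap("wrist","w1.png")
E
```

```text
0.15 [168.03523035 627.14171525 230.16190316] [3.14150155e+00 2.10441638e-03 1.30905912e+00] [-1.40677392  0.38368235  0.04381856  1.59919338 -0.01790891  1.16121522
 -0.04991144]invalid input
invalid input
```

View pics/w1.png

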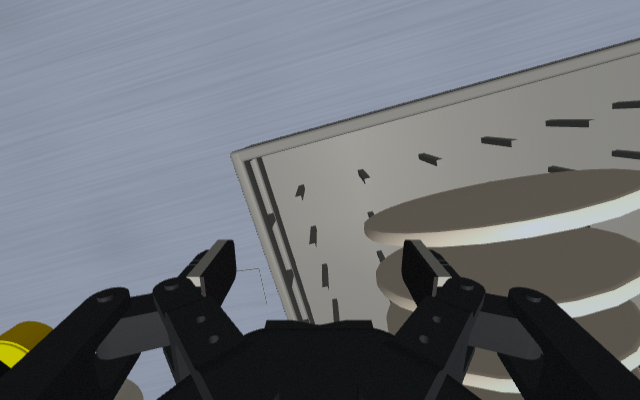

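```bash
python3 -m crank '[{"tx":0,"ty":0,"tz":-45,"wx":0,"wy":0,"wz":0,"hand":-1}]'; python3 -m crank --help | head -20
```

```text
clock: 0.3
tcp_pos: [166.8, 622.3, 267.7]
orientation: [3.141, 0.018, 1.309]
ft_force: [0.8, -0.5, -0.8]
width: 85.2invalid input: not JSON, or not a number
```

```bash
python3 -m crank '[{"tz":-40,"tx":-10,"hand":-1}]';python3 -m crank '[{"tx":-10,"ty":0,"tz":-40,"hand":-1}]'; python3 -m crank '[{"tx":-10,"ty":0,"tz":-40,"wz":0}]'
```

```text
invalid input
invalid input
invalid input
```

```bash
python3 -m crank '[{"tx":-10,"ty":0,"tz":-40,"wx":0,"wy":0,"wz":0,"hand":-1},{"tx":-34,"ty":34,"tz":0,"wx":0,"wy":0,"wz":0,"hand":-1},{"tx":-34,"ty":34,"tz":0,"wx":0,"wy":0,"wz":0,"hand":-1},{"tx":-34,"ty":34,"tz":0,"wx":0,"wy":0,"wz":0,"hand":-1},{"tx":-34,"ty":34,"tz":0,"wx":0,"wy":0,"wz":0,"hand":-1},{"tx":-34,"ty":34,"tz":0,"wx":0,"wy":0,"wz":0,"hand":-1},{"tx":-34,"ty":34,"tz":0,"wx":0,"wy":0,"wz":0,"hand":-1},{"tx":-34,"ty":34,"tz":0,"wx":0,"wy":0,"wz":0,"hand":-1},{"tx":-34,"ty":34,"tz":0,"wx":0,"wy":0,"wz":0,"hand":-1},{"tx":-34,"ty":34,"tz":0,"wx":0,"wy":0,"wz":0,"hand":-1},{"tx":-34,"ty":34,"tz":0,"wx":0,"wy":0,"wz":0,"hand":-1}]'
python3 -m crank '[{"tx":0,"ty":29,"tz":40,"wx":0,"wy":0,"wz":0,"hand":-1},{"tx":0,"ty":28,"tz":40,"wx":0,"wy":0,"wz":0,"hand":-1},{"tx":0,"ty":0,"tz":0,"wx":0,"wy":0,"wz":0,"hand":-1}]'
python3 - <<'E'
from h import *
s=arm.state();print(s["clock"],s["tcp_pos"],s["orientation"],s["joint_pos"])
snap("wrist","w2.png")
E
```

```text
clock: 1.4
tcp_pos: [406.6, 199.8, 316.3]
orientation: [-3.142, -0.001, 1.309]
ft_force: [1.8, 0.1, -0.5]
width: 85.3
clock: 1.7
tcp_pos: [460.0, 182.6, 230.3]
orientation: [-3.136, 0.011, 1.303]
ft_force: [-1.6, -0.5, 0.3]
width: 85.2
1.7 [460.02001716 182.60087094 230.30275262] [-3.13608014  0.01062737  1.30345564] [-0.92437663  0.09226648  0.48906652  1.97610428 -0.04360509  1.09546517
  0.88677064]
```

View pics/w2.png

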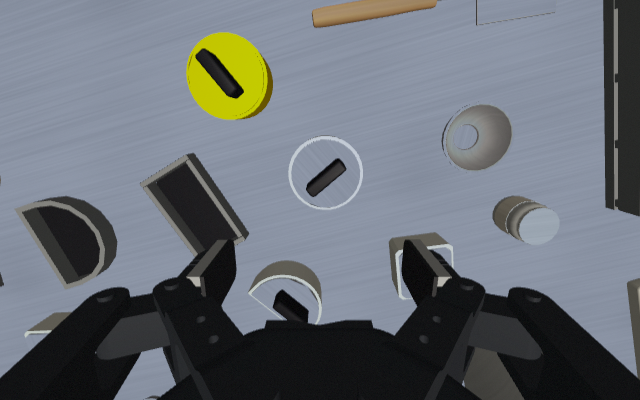

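Wrist view: round pan ring at (326,173) with its handle running (310,190)–(342,163). The D pan is at (288,295), oblong holder at (195,205), D holder at (65,240), square pan at (425,270) and bowl at (477,137).

```bash
cat >> h.py <<'E'
def handle(i,im,xy,z=61,r=45):
    """black handle near world xy -> centre, yaw of long axis(deg), size"""
    g=im.max(2); m=(g<62).astype(np.uint8)
    n,l,st,c=cv2.connectedComponentsWithStats(m)
    p=proj(i,[*xy,z])[0]
    k=min([j for j in range(1,n) if st[j,4]>80],key=lambda j:np.hypot(*(c[j]-p)))
    cn=cv2.findContours((l==k).astype(np.uint8),0,cv2.CHAIN_APPROX_NONE)[0][0][:,0]
    w=ray(i,cn,z).astype(np.float32); (cx,cy),(a,b),t=cv2.minAreaRect(w)
    if a<b: a,b,t=b,a,t+90
    return np.array([cx,cy]),(t+90)%180-90,(a,b),c[k]
def go(xy,yaw=None):
    """tool-axis shift to reach xy and wz (deg) to reach yaw (mod 180)"""
    s=arm.state();y=s["orientation"][2];d=np.array(xy)-s["tcp_pos"][:2]
    R=np.array([[np.cos(y),np.sin(y)],[np.sin(y),-np.cos(y)]])
    print("t",np.round(s["clock"],2),"tcp",np.round(s["tcp_pos"],1),"yaw",round(np.degrees(y),2),"tx,ty",np.round(R@d,1),
      "wz",None if yaw is None else round((-(yaw-np.degrees(y))+90)%180-90,2),"q7",round(s["joint_pos"][6],2))
E
python3 - <<'E'
from h import *
i,im=snap("wrist")
c,t,sz,px=handle(i,im,(460,185));print("handle",c,t,sz,px)
hsv=cv2.cvtColor(im,cv2.COLOR_BGR2HSV)
m=((im.min(2)>150)&(hsv[:,:,1]<40)).astype(np.uint8)
n,l,st,cc=cv2.connectedComponentsWithStats(m)
for j in range(1,n):
    if st[j,4]>100:
        w=ray(i,cv2.findContours((l==j).astype(np.uint8),0,1)[0][0][:,0],46)
        print(cc[j],st[j],cv2.minEnclosingCircle(w.astype(np.float32)))
go(c,t+90)
for p,n in [((478,137),"bowl"),((526,220),"jar")]: print(n,ray(i,p,30))
E
```

```text
handle [455.82556152 188.70530701] -64.21039772033691 (51.74945831298828, 16.709980010986328) [322.37251656 177.52649007]
[323.07515924 170.12356688] [286 136  75  74 785] ((454.5019226074219, 189.5609893798828), 44.91929244995117)
[534.24695978 225.94855005] [ 515  208   39   36 1069] ((587.6992797851562, 427.7547912597656), 24.218229293823242)
[441.62280702 248.52631579] [426 243  24  22 114] ((595.9027099609375, 305.1629638671875), 20.616254806518555)
[397.04830918 274.41062802] [393 249  19  50 207] ((611.2529907226562, 255.89634704589844), 37.03636932373047)
[286.72431078 292.68170426] [246 274  74  50 399] ((617.4536743164062, 86.83502960205078), 52.49357604980469)
[637.18222222 307.44888889] [633 286   7  60 225] ((758.29638671875, 554.7603759765625), 49.879905700683594)
t 1.8 tcp [460.4 186.4 235.2] yaw 74.93 tx,ty [ 1. -5.] wz 49.14 q7 0.89
bowl [[462.59125038 381.39392269]]
jar [[585.42464577 429.02485914]]
```

```bash
python3 -m crank '[{"tx":1,"ty":-5,"tz":0,"wx":0,"wy":0,"wz":0,"hand":-1},{"tx":0,"ty":0,"tz":0,"wx":0,"wy":0,"wz":8.2,"hand":-1},{"tx":0,"ty":0,"tz":0,"wx":0,"wy":0,"wz":8.2,"hand":-1},{"tx":0,"ty":0,"tz":0,"wx":0,"wy":0,"wz":8.2,"hand":-1},{"tx":0,"ty":0,"tz":0,"wx":0,"wy":0,"wz":8.2,"hand":-1},{"tx":0,"ty":0,"tz":0,"wx":0,"wy":0,"wz":8.2,"hand":-1},{"tx":0,"ty":0,"tz":0,"wx":0,"wy":0,"wz":8.1,"hand":-1},{"tx":0,"ty":0,"tz":45,"wx":0,"wy":0,"wz":0,"hand":-1},{"tx":0,"ty":0,"tz":10,"wx":0,"wy":0,"wz":0,"hand":-1},{"tx":0,"ty":0,"tz":0,"wx":0,"wy":0,"wz":0,"hand":-1},{"tx":0,"ty":0,"tz":0,"wx":0,"wy":0,"wz":0,"hand":-1}]'
python3 - <<'E'
from h import *
i,im=snap("wrist","w3.png")
c,t,sz,px=handle(i,im,(455,189));print("handle",c,t,sz,px);go(c,t+90)
E
```

```text
clock: 2.9
tcp_pos: [457.0, 190.2, 182.9]
orientation: [-3.141, -0.002, 0.453]
ft_force: [-0.8, -0.0, 0.4]
width: 85.7
handle [455.60653687 187.9221344 ] -64.04790115356445 (54.51805877685547, 14.011615753173828) [317.03478261 191.99254658]
t 2.95 tcp [457.5 190.3 183.2] yaw 25.94 tx,ty [-2.7  1.3] wz -0.01 q7 0.06
```

View pics/w3.png

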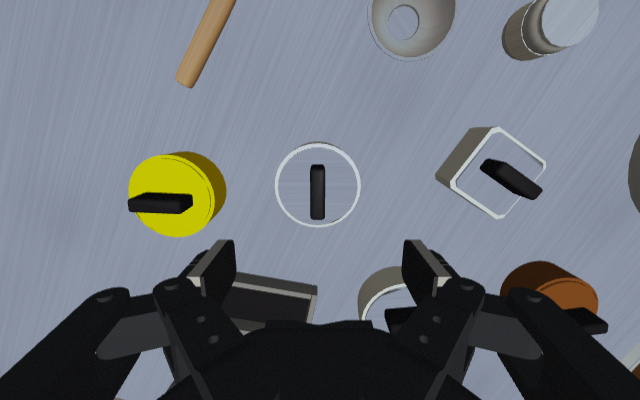

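Handle is vertical at (317,192), centred between the fingers. Descending and gripping.

```bash
python3 -m crank '[{"tx":-2,"ty":0.5,"tz":45,"wx":0,"wy":0,"wz":0,"hand":-1},{"tx":0,"ty":0,"tz":45,"wx":0,"wy":0,"wz":0,"hand":-1},{"tx":0,"ty":0,"tz":30,"wx":0,"wy":0,"wz":0,"hand":-1},{"tx":0,"ty":0,"tz":12,"wx":0,"wy":0,"wz":0,"hand":-1},{"tx":0,"ty":0,"tz":0,"wx":0,"wy":0,"wz":0,"hand":1},{"tx":0,"ty":0,"tz":0,"wx":0,"wy":0,"wz":0,"hand":1},{"tx":0,"ty":0,"tz":0,"wx":0,"wy":0,"wz":0,"hand":1},{"tx":0,"ty":0,"tz":0,"wx":0,"wy":0,"wz":0,"hand":1},{"tx":0,"ty":0,"tz":0,"wx":0,"wy":0,"wz":0,"hand":1},{"tx":0,"ty":0,"tz":0,"wx":0,"wy":0,"wz":0,"hand":1}]'
```

```text
clock: 3.95
tcp_pos: [456.1, 188.7, 50.4]
orientation: [-3.141, -0.003, 0.452]
ft_force: [1.0, 0.6, 4.5]
width: 12.5
```

```bash
python3 -m crank '[{"tx":0,"ty":0,"tz":-20,"wx":0,"wy":0,"wz":0,"hand":1},{"tx":0,"ty":0,"tz":-50,"wx":0,"wy":0,"wz":0,"hand":1},{"tx":0,"ty":0,"tz":-50,"wx":0,"wy":0,"wz":0,"hand":1},{"tx":2,"ty":20,"tz":0,"wx":0,"wy":0,"wz":0,"hand":1},{"tx":3,"ty":40,"tz":0,"wx":0,"wy":0,"wz":0,"hand":1},{"tx":3,"ty":45,"tz":0,"wx":0,"wy":0,"wz":0,"hand":1},{"tx":3,"ty":45,"tz":0,"wx":0,"wy":0,"wz":0,"hand":1},{"tx":3,"ty":45,"tz":0,"wx":0,"wy":0,"wz":0,"hand":1},{"tx":3,"ty":45,"tz":0,"wx":0,"wy":0,"wz":0,"hand":1},{"tx":3,"ty":45,"tz":0,"wx":0,"wy":0,"wz":0,"hand":1},{"tx":3,"ty":45,"tz":0,"wx":0,"wy":0,"wz":0,"hand":1},{"tx":3,"ty":45,"tz":0,"wx":0,"wy":0,"wz":0,"hand":1}]'
python3 -m crank '[{"tx":3,"ty":30,"tz":0,"wx":0,"wy":0,"wz":0,"hand":1},{"tx":3,"ty":15,"tz":0,"wx":0,"wy":0,"wz":0,"hand":1},{"tx":0,"ty":0,"tz":0,"wx":0,"wy":0,"wz":0,"hand":1},{"tx":0,"ty":0,"tz":0,"wx":0,"wy":0,"wz":0,"hand":1},{"tx":0,"ty":0,"tz":0,"wx":0,"wy":0,"wz":0,"hand":1}]'
python3 - <<'E'
from h import *
i,im=snap("wrist","w4.png");go((620,-76))
E
```

```text
clock: 5.15
tcp_pos: [641.9, -139.0, 168.1]
orientation: [-3.14, 0.002, 0.453]
ft_force: [1.1, 0.1, -2.2]
width: 12.8
clock: 5.65
tcp_pos: [666.5, -173.6, 168.4]
orientation: [-3.139, 0.001, 0.454]
ft_force: [0.2, 0.5, -2.8]
width: 12.9
t 5.7 tcp [ 666.7 -173.5  168.6] yaw 26.03 tx,ty [   0.8 -108.1] wz None q7 0.92
```

View pics/w4.png

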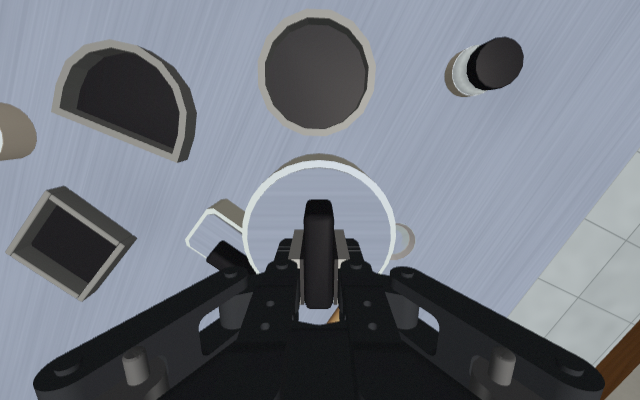

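Round holder rim at (317,72), D holder around (130,100) with its flat side on the lower left (55,108)–(182,158), and square holder at (72,243).

```bash
cat >> h.py <<'E'
def rims(i,im,z=24,v0=125,amin=250):
    """bright warm-grey rims: outer contour on plane z -> centre px, circle, rect"""
    b,g,r=[im[:,:,k].astype(int) for k in range(3)]
    m=((r>v0)&(b-r<8)&(abs(r-b)<40)&(r<225)).astype(np.uint8)
    n,l,st,c=cv2.connectedComponentsWithStats(m);out=[]
    for j in range(1,n):
        if st[j,4]<amin: continue
        cn=max(cv2.findContours((l==j).astype(np.uint8),0,1)[0],key=len)[:,0]
        w=ray(i,cn,z).astype(np.float32);out.append((c[j],w,cn))
    return m,out
E
python3 - <<'E'
from h import *
i=arm.camera_info("wrist");im=cv2.imread("pics/w4.png")
for p in [(262,72),(317,132),(373,72),(120,140),(60,80),(40,225),(110,270),(300,100),(120,90),(180,20)]: print(p,im[p[1],p[0]])
m,o=rims(i,im)
for c,w,cn in o:
    print(np.round(c),"circ",np.round(np.r_[cv2.minEnclosingCircle(w)[0],cv2.minEnclosingCircle(w)[1]],1),"rect",cv2.minAreaRect(w), cv2.fitEllipse(w))
cv2.imwrite("pics/m4.png",m*255)
E
```

```text
(262, 72) [158 163 164]
(317, 132) [162 168 169]
(373, 72) [166 171 173]
(120, 140) [169 156 149]
(60, 80) [143 146 147]
(40, 225) [57 57 58]
(110, 270) [58 59 58]
(300, 100) [68 67 69]
(120, 90) [38 36 37]
(180, 20) [180 164 154]
[316.  70.] circ [616.2 -77.9  56.8] rect ((616.2787475585938, -77.75755310058594), (111.24796295166016, 111.53775787353516), 23.91448974609375) ((616.1433715820312, -77.77955627441406), (111.46583557128906, 111.58795928955078), 61.32939529418945)
[121.  96.] circ [ 458.  -195.    67.6] rect ((457.0083312988281, -173.197021484375), (127.68417358398438, 91.46034240722656), 2.84159517288208) ((456.80621337890625, -179.62203979492188), (96.64952087402344, 137.02247619628906), 92.48068237304688)
[464.  73.] circ [748.7  -8.9  22.1] rect ((743.7411499023438, -13.07528305053711), (27.867136001586914, 43.056556701660156), 42.625144958496094) ((747.725341796875, -9.477764129638672), (36.4488639831543, 40.24767303466797), 34.17319869995117)
[234. 224.] circ [ 604.5 -258.9   57.9] rect ((591.7615966796875, -263.3478698730469), (82.70133972167969, 102.39035034179688),
[... 409 characters left out ...]
ct ((443.86761474609375, -365.673095703125), (96.94608306884766, 89.42906951904297), 74.2684555053711) ((439.14105224609375, -364.08154296875), (102.6326904296875, 120.61609649658203), 74.2405014038086)
[400. 247.] circ [ 770.6 -203.7   32.1] rect ((779.4862060546875, -201.71231079101562), (28.618457794189453, 63.94175338745117), 11.785664558410645) ((776.6682739257812, -196.9312286376953), (25.44528579711914, 64.56485748291016), 7.487460613250732)
[628. 388.] circ [1145.1 -236.3   32.8] rect ((1143.1923828125, -232.44639587402344), (45.16677474975586, 56.03660583496094), 26.055606842041016) ((1148.8299560546875, -239.78712463378906), (40.16541290283203, 58.595947265625), 15.669036865234375)
```

```bash
python3 -m crank '[{"tx":-1,"ty":-30,"tz":0,"wx":0,"wy":0,"wz":0,"hand":1},{"tx":-1,"ty":-45,"tz":0,"wx":0,"wy":0,"wz":0,"hand":1},{"tx":-0.7,"ty":-32.8,"tz":0,"wx":0,"wy":0,"wz":0,"hand":1},{"tx":0,"ty":0,"tz":40,"wx":0,"wy":0,"wz":0,"hand":1},{"tx":0,"ty":0,"tz":30,"wx":0,"wy":0,"wz":0,"hand":1},{"tx":0,"ty":0,"tz":8,"wx":0,"wy":0,"wz":0,"hand":1},{"tx":0,"ty":0,"tz":0,"wx":0,"wy":0,"wz":0,"hand":1},{"tx":0,"ty":0,"tz":0,"wx":0,"wy":0,"wz":0,"hand":1}]'
python3 - <<'E'
from h import *
i,im=snap("wrist","w5.png");go((617,-77.8))
E
```

```text
clock: 6.5
tcp_pos: [618.8, -80.4, 92.7]
orientation: [3.14, -0.002, 0.452]
ft_force: [-0.0, 0.0, -1.6]
width: 12.9
t 6.55 tcp [619.4 -80.7  93.3] yaw 25.87 tx,ty [-0.9 -3.6] wz None q7 0.82
```

```bash
python3 -m crank '[{"tx":-0.9,"ty":-3.6,"tz":0,"wx":0,"wy":0,"wz":0,"hand":1},{"tx":0,"ty":0,"tz":15,"wx":0,"wy":0,"wz":0,"hand":1},{"tx":0,"ty":0,"tz":10,"wx":0,"wy":0,"wz":0,"hand":1},{"tx":0,"ty":0,"tz":8,"wx":0,"wy":0,"wz":0,"hand":1},{"tx":0,"ty":0,"tz":4,"wx":0,"wy":0,"wz":0,"hand":1},{"tx":0,"ty":0,"tz":0,"wx":0,"wy":0,"wz":0,"hand":1},{"tx":0,"ty":0,"tz":0,"wx":0,"wy":0,"wz":0,"hand":1}]'
```

```text
clock: 7.25
tcp_pos: [614.5, -77.1, 54.5]
orientation: [-3.139, 0.002, 0.452]
ft_force: [-4.4, 1.0, 4.6]
width: 13.0
```

```bash
python3 -m crank '[{"tx":0,"ty":0,"tz":0,"wx":0,"wy":0,"wz":0,"hand":-1},{"tx":0,"ty":0,"tz":0,"wx":0,"wy":0,"wz":0,"hand":-1},{"tx":0,"ty":0,"tz":0,"wx":0,"wy":0,"wz":0,"hand":-1},{"tx":0,"ty":0,"tz":-40,"wx":0,"wy":0,"wz":0,"hand":-1},{"tx":0,"ty":0,"tz":-50,"wx":0,"wy":0,"wz":0,"hand":-1},{"tx":15,"ty":-30,"tz":-35,"wx":0,"wy":0,"wz":0,"hand":-1},{"tx":21,"ty":-42,"tz":0,"wx":0,"wy":0,"wz":0,"hand":-1},{"tx":21,"ty":-42,"tz":0,"wx":0,"wy":0,"wz":0,"hand":-1},{"tx":21,"ty":-42,"tz":0,"wx":0,"wy":0,"wz":0,"hand":-1},{"tx":0,"ty":0,"tz":0,"wx":0,"wy":0,"wz":0,"hand":-1},{"tx":0,"ty":0,"tz":0,"wx":0,"wy":0,"wz":0,"hand":-1}]'
python3 - <<'E'
from h import *
i,im=snap("wrist","w6.png")
c,t,sz,px=handle(i,im,(617,98));print("handle",c,t,sz,px);go(c,t+90)
c,t,sz,px=handle(i,im,(617,278));print("sq handle",c,t,sz,px)
E
```

```text
clock: 8.35
tcp_pos: [617.2, 100.0, 178.9]
orientation: [-3.142, 0.0, 0.457]
ft_force: [-0.9, -1.1, -0.1]
width: 85.3
handle [611.74200439 100.45669556] 31.74898910522461 (51.67831802368164, 18.815277099609375) [313.64972376 189.31049724]
t 8.4 tcp [617.3  97.  179.1] yaw 25.96 tx,ty [-3.5 -5.5] wz 84.21 q7 0.46
sq handle [626.69390869 273.83270264] 26.20866584777832 (45.386314392089844, 17.97195816040039) [428.03668639   8.89467456]
```

View pics/w6.png

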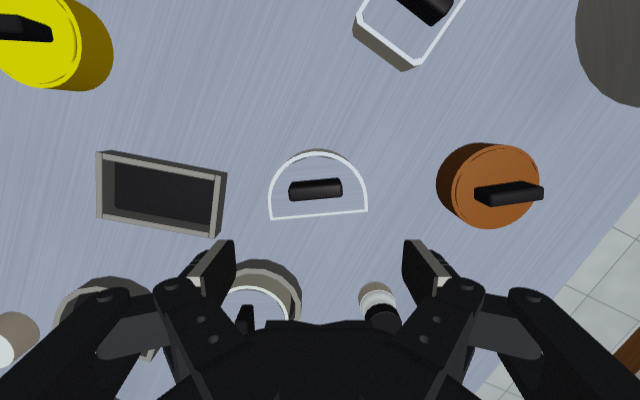

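Handle at (315,188), D flat side facing down in the image, so the pan yaw is about 31.5° (holder about 2.8°). Turning the tool.

```bash
python3 -m crank '[{"tx":-3.5,"ty":-5.5,"tz":0,"wx":0,"wy":0,"wz":0,"hand":-1},{"tx":0,"ty":0,"tz":0,"wx":0,"wy":0,"wz":8.4,"hand":-1},{"tx":0,"ty":0,"tz":0,"wx":0,"wy":0,"wz":8.4,"hand":-1},{"tx":0,"ty":0,"tz":0,"wx":0,"wy":0,"wz":8.4,"hand":-1},{"tx":0,"ty":0,"tz":0,"wx":0,"wy":0,"wz":8.4,"hand":-1},{"tx":0,"ty":0,"tz":0,"wx":0,"wy":0,"wz":8.4,"hand":-1},{"tx":0,"ty":0,"tz":0,"wx":0,"wy":0,"wz":8.4,"hand":-1},{"tx":0,"ty":0,"tz":0,"wx":0,"wy":0,"wz":8.4,"hand":-1},{"tx":0,"ty":0,"tz":0,"wx":0,"wy":0,"wz":8.4,"hand":-1},{"tx":0,"ty":0,"tz":0,"wx":0,"wy":0,"wz":8.4,"hand":-1},{"tx":0,"ty":0,"tz":0,"wx":0,"wy":0,"wz":8.4,"hand":-1},{"tx":0,"ty":0,"tz":0,"wx":0,"wy":0,"wz":0,"hand":-1},{"tx":0,"ty":0,"tz":0,"wx":0,"wy":0,"wz":0,"hand":-1}]'
python3 - <<'E'
from h import *
i,im=snap("wrist","w7.png")
c,t,sz,px=handle(i,im,(613,99));print("handle",c,t,sz,px);go(c,t+90)
m=((im.min(2)>170)).astype(np.uint8);n,l,st,cc=cv2.connectedComponentsWithStats(m)
for j in range(1,n):
    if st[j,4]>150:
        w=ray(i,cv2.findContours((l==j).astype(np.uint8),0,1)[0][0][:,0],46).astype(np.float32);print(cc[j],cv2.minAreaRect(w))
E
```

```text
handle [611.74151611 100.60835266] 31.34539031982422 (51.69499969482422, 18.572864532470703) [314.86368715 186.39664804]
t 8.45 tcp [617.4  95.3 179.2] yaw 25.79 tx,ty [-2.8 -7.3] wz 84.45 q7 0.46
[405.60617761  31.85971686] ((624.7816772460938, 258.7147216796875), (90.59579467773438, 47.81474304199219), 25.958599090576172)
[317.4291498  183.33299595] ((611.6976318359375, 101.77658081054688), (102.63861846923828, 66.70185852050781), 31.73930549621582)
[632.01754386 215.7593985 ] ((921.7318115234375, 212.70291137695312), (19.02432632446289, 45.111473083496094), 36.357574462890625)
[618.73684211 237.42807018] ((928.1207885742188, 187.5792236328125), (31.466920852661133, 17.540266036987305), 7.724742412567139)
[592.64051095 264.79927007] ((925.5304565429688, 151.4748992919922), (25.478185653686523, 48.259342193603516), 10.348650932312012)
[264.49367089 293.9535865 ] ((616.943603515625, -44.28911590576172), (25.25548553466797, 76.7627182006836), 84.52635955810547)
[382.4375  296.26875] ((736.3118286132812, 11.802711486816406), (35.488948822021484, 16.622159957885742), 28.119625091552734)
[  6.09701493 351.01741294] ((367.1663818359375, -250.51226806640625), (17.430540084838867, 51.2131233215332), 9.06660270690918)invalid input
```

```bash
python3 -m crank '[{"tx":-2.5,"ty":-7,"tz":0,"wx":0,"wy":0,"wz":0,"hand":-1},{"tx":0,"ty":0,"tz":0,"wx":0,"wy":0,"wz":8.4,"hand":-1},{"tx":0,"ty":0,"tz":0,"wx":0,"wy":0,"wz":8.4,"hand":-1},{"tx":0,"ty":0,"tz":0,"wx":0,"wy":0,"wz":8.4,"hand":-1},{"tx":0,"ty":0,"tz":0,"wx":0,"wy":0,"wz":8.4,"hand":-1},{"tx":0,"ty":0,"tz":0,"wx":0,"wy":0,"wz":8.4,"hand":-1},{"tx":0,"ty":0,"tz":0,"wx":0,"wy":0,"wz":8.4,"hand":-1},{"tx":0,"ty":0,"tz":0,"wx":0,"wy":0,"wz":8.4,"hand":-1},{"tx":0,"ty":0,"tz":0,"wx":0,"wy":0,"wz":8.4,"hand":-1},{"tx":0,"ty":0,"tz":0,"wx":0,"wy":0,"wz":8.4,"hand":-1},{"tx":0,"ty":0,"tz":0,"wx":0,"wy":0,"wz":8.4,"hand":-1},{"tx":0,"ty":0,"tz":0,"wx":0,"wy":0,"wz":0,"hand":-1}]'
python3 -m crank '[{"tx":0,"ty":0,"tz":0,"wx":0,"wy":0,"wz":0,"hand":-1}]'
python3 - <<'E'
from h import *
i,im=snap("wrist","w7.png")
c,t,sz,px=handle(i,im,(613,99));print("handle",c,t,sz,px);go(c,t+90)
c,t,sz,px=handle(i,im,(617,278));print("sq handle",c,t,sz,px)
E
```

```text
clock: 9.65
tcp_pos: [611.8, 101.0, 179.2]
orientation: [3.141, -0.001, -1.016]
ft_force: [-0.5, -0.6, 0.2]
width: 85.5
clock: 9.75
tcp_pos: [611.9, 101.4, 179.3]
orientation: [3.141, -0.0, -1.013]
ft_force: [0.3, -1.3, -0.0]
width: 85.3
handle [610.80639648 100.00803375] 31.624345779418945 (53.83500671386719, 13.685026168823242) [318.70242656 191.63090677]
t 9.8 tcp [611.9 101.6 179.3] yaw -58.03 tx,ty [0.8 1.8] wz 0.35 q7 -0.85
sq handle [615.52630615 282.81921387] -6.9055938720703125 (55.35933303833008, 26.801856994628906) [143.88632873  79.10752688]
```

```bash
python3 -m crank '[{"tx":0.8,"ty":0.5,"tz":45,"wx":0,"wy":0,"wz":0.3,"hand":-1},{"tx":0,"ty":0,"tz":45,"wx":0,"wy":0,"wz":0,"hand":-1},{"tx":0,"ty":0,"tz":28,"wx":0,"wy":0,"wz":0,"hand":-1},{"tx":0,"ty":0,"tz":11,"wx":0,"wy":0,"wz":0,"hand":-1},{"tx":0,"ty":0,"tz":0,"wx":0,"wy":0,"wz":0,"hand":1},{"tx":0,"ty":0,"tz":0,"wx":0,"wy":0,"wz":0,"hand":1},{"tx":0,"ty":0,"tz":0,"wx":0,"wy":0,"wz":0,"hand":1},{"tx":0,"ty":0,"tz":0,"wx":0,"wy":0,"wz":0,"hand":1},{"tx":0,"ty":0,"tz":0,"wx":0,"wy":0,"wz":0,"hand":1},{"tx":0,"ty":0,"tz":-20,"wx":0,"wy":0,"wz":0,"hand":1},{"tx":0,"ty":0,"tz":-50,"wx":0,"wy":0,"wz":0,"hand":1},{"tx":0,"ty":0,"tz":-50,"wx":0,"wy":0,"wz":0,"hand":1}]'
python3 -c "
from h import *
go((457,-173.2),-87.2)"
```

```text
clock: 11.0
tcp_pos: [610.3, 101.3, 171.0]
orientation: [3.138, 0.001, -1.019]
ft_force: [1.6, 0.3, -1.0]
width: 12.9
t 11.0 tcp [610.3 101.3 171. ] yaw -58.41 tx,ty [153.5 274.4] wz 28.79 q7 -0.85
```

```bash
python3 -m crank '[{"tx":1,"ty":20,"tz":0,"wx":0,"wy":0,"wz":0,"hand":1},{"tx":4,"ty":40,"tz":0,"wx":0,"wy":0,"wz":0,"hand":1},{"tx":4,"ty":45,"tz":0,"wx":0,"wy":0,"wz":0,"hand":1},{"tx":4,"ty":45,"tz":0,"wx":0,"wy":0,"wz":0,"hand":1},{"tx":4,"ty":40,"tz":0,"wx":0,"wy":0,"wz":0,"hand":1},{"tx":0,"ty":0,"tz":0,"wx":0,"wy":0,"wz":7.2,"hand":1},{"tx":0,"ty":0,"tz":0,"wx":0,"wy":0,"wz":7.2,"hand":1},{"tx":0,"ty":0,"tz":0,"wx":0,"wy":0,"wz":7.2,"hand":1},{"tx":0,"ty":0,"tz":0,"wx":0,"wy":0,"wz":7.2,"hand":1},{"tx":0,"ty":0,"tz":0,"wx":0,"wy":0,"wz":0,"hand":1},{"tx":0,"ty":0,"tz":0,"wx":0,"wy":0,"wz":0,"hand":1},{"tx":0,"ty":0,"tz":0,"wx":0,"wy":0,"wz":0,"hand":1}]'
python3 - <<'E'
from h import *
i,im=snap("wrist","w8.png")
m,o=rims(i,im)
for c,w,cn in o: print(np.round(c),"rect",cv2.minAreaRect(w))
go((457,-173.2),-87.2)
E
```

```text
clock: 12.2
tcp_pos: [458.9, -12.6, 170.4]
orientation: [3.141, 0.001, -1.52]
ft_force: [-0.7, -0.5, -2.9]
width: 12.8
[17. 28.] rect ((593.9285278320312, 270.3067932128906), (18.676105499267578, 43.19075393676758), 52.19023513793945)
[394.  52.] rect ((596.4993896484375, -78.84481811523438), (72.3152847290039, 111.62310028076172), 2.889054775238037)
[597.  56.] rect ((596.6602172851562, -269.337890625), (83.52793884277344, 44.85538864135742), 28.89272689819336)
[284. 137.] rect ((488.6838073730469, 12.782390594482422), (79.43954467773438, 76.45352935791016), 14.870238304138184)
[477. 188.] rect ((457.2284240722656, -173.48956298828125), (126.80135345458984, 90.74981689453125), 2.812211751937866)
[606. 226.] rect ((425.7103271484375, -331.29791259765625), (122.05248260498047, 61.35805130004883), 26.35916519165039)
[525. 275.] rect ((348.253173828125, -254.51014709472656), (61.2482795715332, 60.847023010253906), 58.52216720581055)
t 12.25 tcp [458.9 -12.6 170.3] yaw -87.13 tx,ty [160.3  10. ] wz 0.07 q7 -1.3
```

View pics/w8.png

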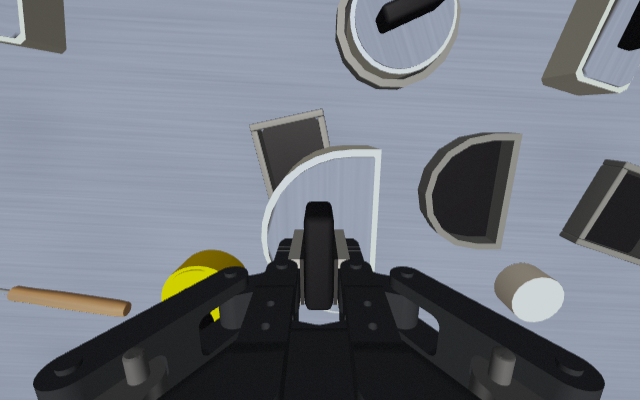

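D holder confirmed at (457,-173.4), yaw 2.8°. The held pan's flat side is parallel to the holder's, and the round pan sits in its holder at the top of the view.

```bash
python3 -m crank '[{"tx":25,"ty":2,"tz":0,"wx":0,"wy":0,"wz":0,"hand":1},{"tx":45,"ty":3,"tz":0,"wx":0,"wy":0,"wz":0,"hand":1},{"tx":45,"ty":2,"tz":0,"wx":0,"wy":0,"wz":0,"hand":1},{"tx":45,"ty":2,"tz":0,"wx":0,"wy":0,"wz":0,"hand":1},{"tx":0,"ty":0,"tz":40,"wx":0,"wy":0,"wz":0,"hand":1},{"tx":0,"ty":0,"tz":30,"wx":0,"wy":0,"wz":0,"hand":1},{"tx":0,"ty":0,"tz":8,"wx":0,"wy":0,"wz":0,"hand":1},{"tx":0,"ty":0,"tz":0,"wx":0,"wy":0,"wz":0,"hand":1},{"tx":0,"ty":0,"tz":0,"wx":0,"wy":0,"wz":0,"hand":1}]'
python3 - <<'E'
from h import *
go((456.8,-173.3),-87.2)
E
```

```text
clock: 13.15
tcp_pos: [459.1, -173.1, 93.3]
orientation: [-3.14, -0.001, -1.521]
ft_force: [-0.2, -0.2, -1.6]
width: 12.9
t 13.15 tcp [ 459.1 -173.1   93.3] yaw -87.14 tx,ty [0.1 2.3] wz 0.06 q7 -0.78
```

Then on to a look above the oblong pan after release.

```bash
python3 -m crank '[{"tx":0,"ty":2.3,"tz":0,"wx":0,"wy":0,"wz":0,"hand":1},{"tx":0,"ty":0,"tz":15,"wx":0,"wy":0,"wz":0,"hand":1},{"tx":0,"ty":0,"tz":10,"wx":0,"wy":0,"wz":0,"hand":1},{"tx":0,"ty":0,"tz":8,"wx":0,"wy":0,"wz":0,"hand":1},{"tx":0,"ty":0,"tz":5,"wx":0,"wy":0,"wz":0,"hand":1},{"tx":0,"ty":0,"tz":0,"wx":0,"wy":0,"wz":0,"hand":1},{"tx":0,"ty":0,"tz":0,"wx":0,"wy":0,"wz":0,"hand":1}]'
python3 - <<'E'
from h import *
go((624,-274))
E
```

```text
clock: 13.85
tcp_pos: [455.6, -172.5, 55.7]
orientation: [3.141, 0.003, -1.522]
ft_force: [-5.2, 3.4, 12.3]
width: 12.7
t 13.85 tcp [ 455.6 -172.5   55.7] yaw -87.19 tx,ty [ 109.6 -163.2] wz None q7 -0.71
```

```bash
python3 -m crank '[{"tx":0,"ty":0,"tz":0,"wx":0,"wy":0,"wz":0,"hand":-1},{"tx":0,"ty":0,"tz":0,"wx":0,"wy":0,"wz":0,"hand":-1},{"tx":0,"ty":0,"tz":0,"wx":0,"wy":0,"wz":0,"hand":-1},{"tx":0,"ty":0,"tz":-40,"wx":0,"wy":0,"wz":0,"hand":-1},{"tx":0,"ty":0,"tz":-50,"wx":0,"wy":0,"wz":0,"hand":-1},{"tx":18,"ty":-27,"tz":-35,"wx":0,"wy":0,"wz":0,"hand":-1},{"tx":24,"ty":-36,"tz":0,"wx":0,"wy":0,"wz":0,"hand":-1},{"tx":24,"ty":-36,"tz":0,"wx":0,"wy":0,"wz":0,"hand":-1},{"tx":24,"ty":-36,"tz":0,"wx":0,"wy":0,"wz":0,"hand":-1},{"tx":20,"ty":-28,"tz":0,"wx":0,"wy":0,"wz":0,"hand":-1},{"tx":0,"ty":0,"tz":0,"wx":0,"wy":0,"wz":0,"hand":-1},{"tx":0,"ty":0,"tz":0,"wx":0,"wy":0,"wz":0,"hand":-1}]'
python3 - <<'E'
from h import *
i,im=snap("wrist","w9.png")
c,t,sz,px=handle(i,im,(624,-274));print("handle",c,t,sz,px);go(c,t+90)
m=((im.min(2)>170)).astype(np.uint8);n,l,st,cc=cv2.connectedComponentsWithStats(m)
for j in range(1,n):
    if st[j,4]>150:
        w=ray(i,cv2.findContours((l==j).astype(np.uint8),0,1)[0][0][:,0],46).astype(np.float32);print(cc[j],cv2.minAreaRect(w))
i,im=snap("scene","s9.png")
E
```

```text
clock: 15.05
tcp_pos: [623.5, -275.5, 178.5]
orientation: [3.14, -0.001, -1.522]
ft_force: [-0.5, -0.2, -0.7]
width: 85.4
handle [ 619.60778809 -273.62567139] -12.208770751953125 (54.849609375, 15.105952262878418) [315.96331361 194.26863905]
t 15.1 tcp [ 622.9 -274.9  178.6] yaw -87.23 tx,ty [-1.4  3.2] wz 14.98 q7 -0.74
[316.64765784 181.54378819] ((622.2244262695312, -273.5110168457031), (51.140254974365234, 107.6921615600586), 77.72238159179688)
[133.38536585 179.30569106] ((614.85009765625, -81.176025390625), (89.00357055664062, 79.31092834472656), 20.737590789794922)
[246.8255814  301.77906977] ((477.3953552246094, -195.74497985839844), (60.51141357421875, 20.390209197998047), 4.029416561126709)
```

View pics/w9.png

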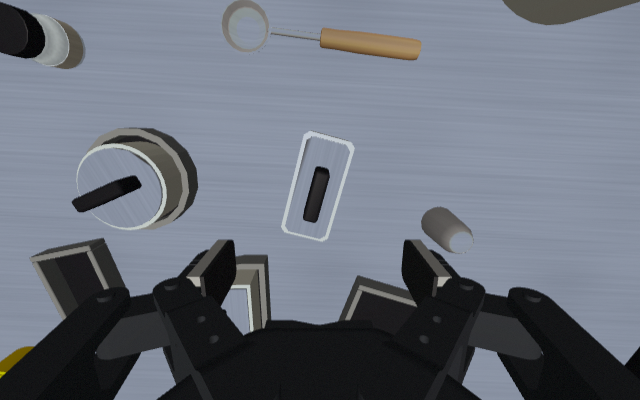

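```bash
python3 -m crank '[{"tx":-1.4,"ty":1.5,"tz":30,"wx":0,"wy":0,"wz":7.5,"hand":-1},{"tx":0,"ty":0,"tz":30,"wx":0,"wy":0,"wz":7.5,"hand":-1},{"tx":0,"ty":0,"tz":30,"wx":0,"wy":0,"wz":0,"hand":-1},{"tx":0,"ty":0,"tz":28,"wx":0,"wy":0,"wz":0,"hand":-1},{"tx":0,"ty":0,"tz":11,"wx":0,"wy":0,"wz":0,"hand":-1},{"tx":0,"ty":0,"tz":0,"wx":0,"wy":0,"wz":0,"hand":-1},{"tx":0,"ty":0,"tz":0,"wx":0,"wy":0,"wz":0,"hand":1},{"tx":0,"ty":0,"tz":0,"wx":0,"wy":0,"wz":0,"hand":1},{"tx":0,"ty":0,"tz":0,"wx":0,"wy":0,"wz":0,"hand":1},{"tx":0,"ty":0,"tz":0,"wx":0,"wy":0,"wz":0,"hand":1},{"tx":0,"ty":0,"tz":0,"wx":0,"wy":0,"wz":0,"hand":1},{"tx":0,"ty":0,"tz":0,"wx":0,"wy":0,"wz":0,"hand":1}]'
python3 - <<'E'
from h import *
import numpy as np
go((467,170))
# holder rects as seen before (w2 at z=235, w6) : recompute needs pose, so use scene image
i=arm.camera_info("scene");im=cv2.imread("pics/s9.png")
m,o=rims(i,im,v0=95,amin=60)
for c,w,cn in o:
    if 250<c[0]<340 and 180<c[1]<225: print(c,cv2.minAreaRect(w))
E
```

```text
clock: 16.35
tcp_pos: [622.8, -273.6, 51.0]
orientation: [-3.141, 0.0, -1.784]
ft_force: [-1.8, 1.1, 4.0]
width: 13.1
t 16.35 tcp [ 622.8 -273.6   51. ] yaw -102.19 tx,ty [-400.7  245.9] wz None q7 -0.9
```

```bash
python3 -m crank '[{"tx":0,"ty":0,"tz":-20,"wx":0,"wy":0,"wz":0,"hand":1},{"tx":0,"ty":0,"tz":-50,"wx":0,"wy":0,"wz":0,"hand":1},{"tx":0,"ty":0,"tz":-50,"wx":0,"wy":0,"wz":0,"hand":1},{"tx":-22.7,"ty":28.7,"tz":0,"wx":0,"wy":0,"wz":0,"hand":1},{"tx":-27,"ty":36,"tz":0,"wx":0,"wy":0,"wz":0,"hand":1},{"tx":-27,"ty":36,"tz":0,"wx":0,"wy":0,"wz":0,"hand":1},{"tx":-26,"ty":34,"tz":0,"wx":0,"wy":0,"wz":-7.2,"hand":1},{"tx":0,"ty":0,"tz":0,"wx":0,"wy":0,"wz":-7.2,"hand":1},{"tx":0,"ty":0,"tz":0,"wx":0,"wy":0,"wz":-7.2,"hand":1},{"tx":0,"ty":0,"tz":0,"wx":0,"wy":0,"wz":-7.2,"hand":1},{"tx":0,"ty":0,"tz":0,"wx":0,"wy":0,"wz":0,"hand":1},{"tx":0,"ty":0,"tz":0,"wx":0,"wy":0,"wz":0,"hand":1}]'
python3 - <<'E'
from h import *
i,im=snap("wrist","w10.png")
m,o=rims(i,im)
for c,w,cn in o: print(np.round(c),"rect",cv2.minAreaRect(w))
go((467,8),-73)
E
```

```text
clock: 17.55
tcp_pos: [512.0, -145.0, 170.7]
orientation: [-3.141, 0.001, -1.284]
ft_force: [-0.8, -0.1, -2.2]
width: 12.8
[292.  64.] rect ((613.7909545898438, -78.72976684570312), (108.06243133544922, 112.92912292480469), 16.407100677490234)
[162. 127.] rect ((523.9982299804688, 22.924083709716797), (6.069013595581055, 73.60846710205078), 14.852705955505371)
[150. 205.] rect ((459.29644775390625, 5.86187744140625), (125.33248138427734, 73.89158630371094), 14.985993385314941)
[201. 186.] rect ((471.9478454589844, -26.796859741210938), (117.24559783935547, 5.485136032104492), 14.83922290802002)
[370. 221.] rect ((482.37689208984375, -207.0773468017578), (79.6246566772461, 21.6309871673584), 3.1619718074798584)
[494. 272.] rect ((457.2467956542969, -369.34185791015625), (96.54926300048828, 61.11305236816406), 74.31097412109375)
t 17.6 tcp [ 512.1 -145.   170.5] yaw -73.57 tx,ty [-1.595e+02 -1.000e-01] wz -0.57 q7 -0.72
```

View pics/w10.png

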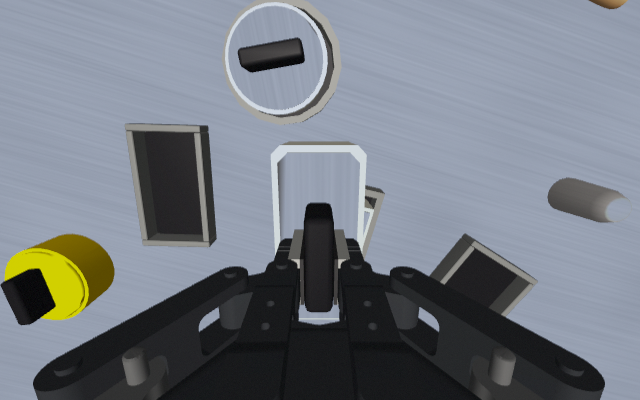

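Oblong holder outline: centre (462.8,6.5), yaw 15°. It is visible at (170,185) in the image.

```bash
python3 -m crank '[{"tx":0,"ty":0,"tz":0,"wx":0,"wy":0,"wz":1.5,"hand":1},{"tx":-25,"ty":1.4,"tz":0,"wx":0,"wy":0,"wz":0,"hand":1},{"tx":-45,"ty":2,"tz":0,"wx":0,"wy":0,"wz":0,"hand":1},{"tx":-45,"ty":2,"tz":0,"wx":0,"wy":0,"wz":0,"hand":1},{"tx":-44,"ty":2,"tz":0,"wx":0,"wy":0,"wz":0,"hand":1},{"tx":0,"ty":0,"tz":40,"wx":0,"wy":0,"wz":0,"hand":1},{"tx":0,"ty":0,"tz":30,"wx":0,"wy":0,"wz":0,"hand":1},{"tx":0,"ty":0,"tz":8,"wx":0,"wy":0,"wz":0,"hand":1},{"tx":0,"ty":0,"tz":0,"wx":0,"wy":0,"wz":0,"hand":1},{"tx":0,"ty":0,"tz":0,"wx":0,"wy":0,"wz":0,"hand":1}]'
python3 - <<'E'
from h import *
go((463.8,6.8),-75.05)
E
```

```text
clock: 18.6
tcp_pos: [464.9, 5.1, 93.3]
orientation: [-3.14, -0.001, -1.311]
ft_force: [1.0, 0.4, -1.6]
width: 12.7
t 18.6 tcp [464.9   5.1  93.3] yaw -75.13 tx,ty [-1.9  0.7] wz -0.08 q7 -0.99
```

```bash
python3 -m crank '[{"tx":-1.9,"ty":0.7,"tz":0,"wx":0,"wy":0,"wz":0,"hand":1},{"tx":0,"ty":0,"tz":15,"wx":0,"wy":0,"wz":0,"hand":1},{"tx":0,"ty":0,"tz":10,"wx":0,"wy":0,"wz":0,"hand":1},{"tx":0,"ty":0,"tz":8,"wx":0,"wy":0,"wz":0,"hand":1},{"tx":0,"ty":0,"tz":5,"wx":0,"wy":0,"wz":0,"hand":1},{"tx":0,"ty":0,"tz":0,"wx":0,"wy":0,"wz":0,"hand":1},{"tx":0,"ty":0,"tz":0,"wx":0,"wy":0,"wz":0,"hand":1}]'
python3 - <<'E'
from h import *
go((617,275))
E
```

```text
clock: 19.3
tcp_pos: [462.6, 8.2, 54.9]
orientation: [3.141, 0.001, -1.308]
ft_force: [-3.1, 0.3, 5.8]
width: 12.7
t 19.3 tcp [462.6   8.2  54.9] yaw -74.95 tx,ty [-217.5 -218.4] wz None q7 -0.92
```

```bash
python3 -m crank '[{"tx":0,"ty":0,"tz":0,"wx":0,"wy":0,"wz":0,"hand":-1},{"tx":0,"ty":0,"tz":0,"wx":0,"wy":0,"wz":0,"hand":-1},{"tx":0,"ty":0,"tz":0,"wx":0,"wy":0,"wz":0,"hand":-1},{"tx":0,"ty":0,"tz":-40,"wx":0,"wy":0,"wz":0,"hand":-1},{"tx":0,"ty":0,"tz":-50,"wx":0,"wy":0,"wz":0,"hand":-1},{"tx":-22,"ty":-22,"tz":-35,"wx":0,"wy":0,"wz":0,"hand":-1},{"tx":-33,"ty":-33,"tz":0,"wx":0,"wy":0,"wz":0,"hand":-1},{"tx":-33,"ty":-33,"tz":0,"wx":0,"wy":0,"wz":0,"hand":-1},{"tx":-33,"ty":-33,"tz":0,"wx":0,"wy":0,"wz":0,"hand":-1},{"tx":-33,"ty":-33,"tz":0,"wx":0,"wy":0,"wz":0,"hand":-1},{"tx":-33,"ty":-33,"tz":0,"wx":0,"wy":0,"wz":0,"hand":-1},{"tx":-30,"ty":-30,"tz":0,"wx":0,"wy":0,"wz":0,"hand":-1}]'
python3 -m crank '[{"tx":0,"ty":0,"tz":0,"wx":0,"wy":0,"wz":0,"hand":-1},{"tx":0,"ty":0,"tz":0,"wx":0,"wy":0,"wz":0,"hand":-1},{"tx":0,"ty":0,"tz":0,"wx":0,"wy":0,"wz":0,"hand":-1}]'
python3 - <<'E'
from h import *
i,im=snap("wrist","w11.png")
c,t,sz,px=handle(i,im,(620,278));print("handle",c,t,sz,px);go(c,t+90)
m=((im.min(2)>170)).astype(np.uint8);n,l,st,cc=cv2.connectedComponentsWithStats(m)
for j in range(1,n):
    if st[j,4]>150:
        w=ray(i,cv2.findContours((l==j).astype(np.uint8),0,1)[0][0][:,0],46).astype(np.float32);print(cc[j],cv2.minAreaRect(w))
E
```

```text
clock: 20.5
tcp_pos: [616.1, 277.5, 178.6]
orientation: [3.141, 0.0, -1.305]
ft_force: [-0.2, -0.0, 0.2]
width: 85.2
clock: 20.8
tcp_pos: [615.3, 272.7, 179.0]
orientation: [3.141, -0.001, -1.309]
ft_force: [0.3, -1.4, -0.9]
width: 85.5
handle [615.38024902 281.97070312] -6.880989074707031 (54.2353401184082, 14.985278129577637) [308.98931116 187.88598575]
t 20.85 tcp [615.4 272.3 179.3] yaw -75.06 tx,ty [-9.4 -2.5] wz 21.82 q7 -1.37
[309.66578947 176.17368421] ((617.6590576171875, 282.4053039550781), (72.68626403808594, 72.30521392822266), 83.20960998535156)
[599.87697161 263.19242902] ((610.10595703125, -54.623809814453125), (88.8210220336914, 44.761600494384766), 8.541481018066406)
```

View pics/w11.png

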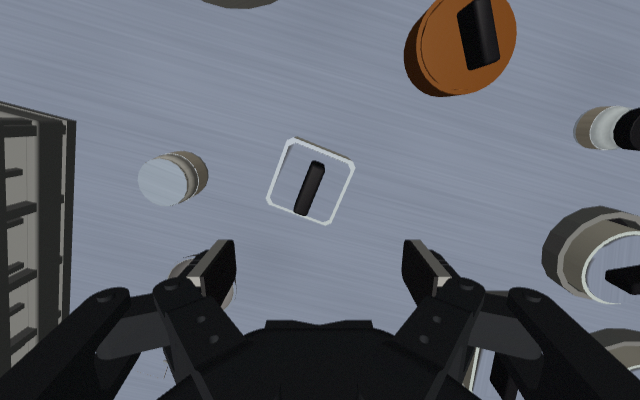

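```bash
python3 -m crank '[{"tx":-9.3,"ty":-3.6,"tz":0,"wx":0,"wy":0,"wz":0,"hand":-1},{"tx":0,"ty":0,"tz":20,"wx":0,"wy":0,"wz":7.3,"hand":-1},{"tx":0,"ty":0,"tz":20,"wx":0,"wy":0,"wz":7.3,"hand":-1},{"tx":0,"ty":0,"tz":10,"wx":0,"wy":0,"wz":7.2,"hand":-1},{"tx":0,"ty":0,"tz":0,"wx":0,"wy":0,"wz":0,"hand":-1},{"tx":0,"ty":0,"tz":0,"wx":0,"wy":0,"wz":0,"hand":-1}]'
python3 - <<'E'
from h import *
i,im=snap("wrist")
c,t,sz,px=handle(i,im,(617,282));print("handle",c,t,sz,px);go((616.8,282.2),-96.8)
E
```

```text
clock: 21.45
tcp_pos: [616.6, 284.6, 129.6]
orientation: [-3.141, 0.0, -1.685]
ft_force: [-0.4, -0.0, 0.3]
width: 85.6
handle [615.16656494 282.10842896] -6.915351867675781 (56.50148391723633, 14.197468757629395) [320.67938312 207.12418831]
t 21.5 tcp [617.1 284.5 130.3] yaw -96.59 tx,ty [2.3 0. ] wz 0.21 q7 -1.69
```

```bash
python3 -m crank '[{"tx":2.3,"ty":0.5,"tz":30,"wx":0,"wy":0,"wz":0.2,"hand":-1},{"tx":0,"ty":0,"tz":35,"wx":0,"wy":0,"wz":0,"hand":-1},{"tx":0,"ty":0,"tz":15,"wx":0,"wy":0,"wz":0,"hand":-1},{"tx":0,"ty":0,"tz":0,"wx":0,"wy":0,"wz":0,"hand":-1},{"tx":0,"ty":0,"tz":0,"wx":0,"wy":0,"wz":0,"hand":1},{"tx":0,"ty":0,"tz":0,"wx":0,"wy":0,"wz":0,"hand":1},{"tx":0,"ty":0,"tz":0,"wx":0,"wy":0,"wz":0,"hand":1},{"tx":0,"ty":0,"tz":0,"wx":0,"wy":0,"wz":0,"hand":1},{"tx":0,"ty":0,"tz":0,"wx":0,"wy":0,"wz":0,"hand":1},{"tx":0,"ty":0,"tz":0,"wx":0,"wy":0,"wz":0,"hand":1}]'
python3 - <<'E'
from h import *
go((450,-205),-105.7)
E
```

```text
clock: 22.5
tcp_pos: [616.3, 282.6, 50.1]
orientation: [-3.141, 0.001, -1.691]
ft_force: [-0.3, 0.7, 2.6]
width: 13.1
t 22.5 tcp [616.3 282.6  50.1] yaw -96.88 tx,ty [504.  106.6] wz 8.82 q7 -1.64
```

```bash
python3 -m crank '[{"tx":0,"ty":0,"tz":-20,"wx":0,"wy":0,"wz":0,"hand":1},{"tx":0,"ty":0,"tz":-50,"wx":0,"wy":0,"wz":0,"hand":1},{"tx":0,"ty":0,"tz":-50,"wx":0,"wy":0,"wz":0,"hand":1},{"tx":20,"ty":3,"tz":0,"wx":0,"wy":0,"wz":0,"hand":1},{"tx":40,"ty":6,"tz":0,"wx":0,"wy":0,"wz":0,"hand":1},{"tx":46,"ty":6,"tz":0,"wx":0,"wy":0,"wz":0,"hand":1},{"tx":46,"ty":7,"tz":0,"wx":0,"wy":0,"wz":0,"hand":1},{"tx":46,"ty":7,"tz":0,"wx":0,"wy":0,"wz":0,"hand":1},{"tx":46,"ty":7,"tz":0,"wx":0,"wy":0,"wz":0,"hand":1},{"tx":46,"ty":7,"tz":0,"wx":0,"wy":0,"wz":0,"hand":1},{"tx":46,"ty":7,"tz":0,"wx":0,"wy":0,"wz":0,"hand":1},{"tx":46,"ty":7,"tz":0,"wx":0,"wy":0,"wz":0,"hand":1}]'
python3 -m crank '[{"tx":46,"ty":7,"tz":0,"wx":0,"wy":0,"wz":0,"hand":1},{"tx":46,"ty":5,"tz":0,"wx":0,"wy":0,"wz":0,"hand":1},{"tx":32,"ty":3,"tz":0,"wx":0,"wy":0,"wz":0,"hand":1},{"tx":0,"ty":0,"tz":0,"wx":0,"wy":0,"wz":4.4,"hand":1},{"tx":0,"ty":0,"tz":0,"wx":0,"wy":0,"wz":4.4,"hand":1},{"tx":0,"ty":0,"tz":0,"wx":0,"wy":0,"wz":0,"hand":1},{"tx":0,"ty":0,"tz":0,"wx":0,"wy":0,"wz":0,"hand":1}]'
python3 - <<'E'
from h import *
i,im=snap("wrist","w12.png")
m,o=rims(i,im)
W=[]
for c,w,cn in o:
    print(np.round(c),"rect",cv2.minAreaRect(w))
    if np.all(np.hypot(*(w-[441,-365]).T)<80): W.append(w)
print("union",cv2.minAreaRect(np.vstack(W)))
go((440.5,-364.7),-105.7)
E
```

```text
clock: 23.7
tcp_pos: [512.0, -92.0, 169.8]
orientation: [3.142, 0.001, -1.692]
ft_force: [1.0, -0.7, -1.7]
width: 12.8
clock: 24.4
tcp_pos: [483.3, -211.4, 169.5]
orientation: [3.141, 0.0, -1.843]
ft_force: [0.6, 0.4, -1.6]
width: 12.7
[166.  87.] rect ((615.3054809570312, -79.54219818115234), (108.4832992553711, 112.19233703613281), 65.27079010009766)
[475. 142.] rect ((483.91302490234375, -377.4482421875), (96.25435638427734, 4.98962926864624), 74.38662719726562)
[426. 183.] rect ((452.8258056640625, -321.1717834472656), (5.80511474609375, 81.18380737304688), 74.16326141357422)
[512. 183.] rect ((428.351318359375, -408.7486572265625), (6.192649841308594, 81.17316436767578), 74.30243682861328)
[297. 158.] rect ((517.0557250976562, -189.49411010742188), (57.019248962402344, 18.09224510192871), 81.8117904663086)
[135. 238.] rect ((462.5444641113281, 12.447868347167969), (129.60902404785156, 86.94208526611328), 14.873786926269531)
[385. 250.] rect ((403.96868896484375, -276.9158935546875), (37.63206481933594, 93.54981231689453), 74.42866516113281)
[464. 225.] rect ((396.46380615234375, -352.49407958984375), (96.24252319335938, 5.872243881225586), 74.38777923583984)
union ((439.9919128417969, -364.8858337402344), (96.98090362548828, 96.3742446899414), 74.37336730957031)
t 24.45 tcp [ 483.4 -211.1  169.4] yaw -105.6 tx,ty [159.5   0. ] wz 0.1 q7 -1.06
```

View pics/w12.png

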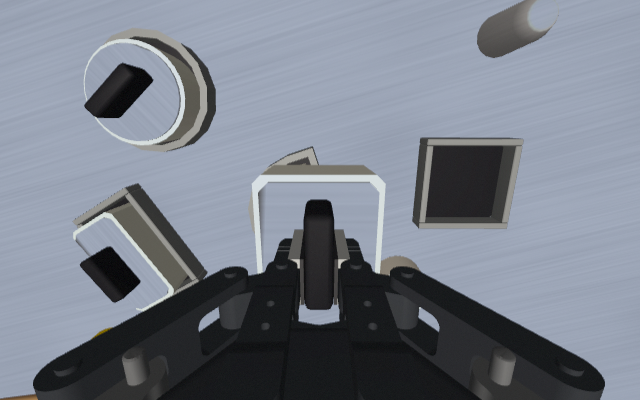

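Square holder at (470,183), world (440,-365), yaw −15.6°, square to the held pan. Round and oblong pans sit in their holders on the left.

```bash
python3 -m crank '[{"tx":25,"ty":0,"tz":0,"wx":0,"wy":0,"wz":0,"hand":1},{"tx":45,"ty":0.5,"tz":0,"wx":0,"wy":0,"wz":0,"hand":1},{"tx":45,"ty":0,"tz":0,"wx":0,"wy":0,"wz":0,"hand":1},{"tx":44.5,"ty":0,"tz":0,"wx":0,"wy":0,"wz":0,"hand":1},{"tx":0,"ty":0,"tz":40,"wx":0,"wy":0,"wz":0,"hand":1},{"tx":0,"ty":0,"tz":30,"wx":0,"wy":0,"wz":0,"hand":1},{"tx":0,"ty":0,"tz":8,"wx":0,"wy":0,"wz":0,"hand":1},{"tx":0,"ty":0,"tz":0,"wx":0,"wy":0,"wz":0,"hand":1},{"tx":0,"ty":0,"tz":0,"wx":0,"wy":0,"wz":0,"hand":1}]'
python3 - <<'E'
from h import *
go((440,-364.9),-105.6)
E
```

```text
clock: 25.35
tcp_pos: [441.0, -365.2, 92.5]
orientation: [-3.14, -0.001, -1.843]
ft_force: [0.6, -1.3, -2.5]
width: 13.0
t 25.35 tcp [ 441.  -365.2   92.5] yaw -105.62 tx,ty [-0.   1.1] wz -0.02 q7 -0.69
```

```bash
python3 -m crank '[{"tx":0,"ty":1,"tz":0,"wx":0,"wy":0,"wz":0,"hand":1},{"tx":0,"ty":0,"tz":15,"wx":0,"wy":0,"wz":0,"hand":1},{"tx":0,"ty":0,"tz":10,"wx":0,"wy":0,"wz":0,"hand":1},{"tx":0,"ty":0,"tz":8,"wx":0,"wy":0,"wz":0,"hand":1},{"tx":0,"ty":0,"tz":5,"wx":0,"wy":0,"wz":0,"hand":1},{"tx":0,"ty":0,"tz":0,"wx":0,"wy":0,"wz":0,"hand":1},{"tx":0,"ty":0,"tz":0,"wx":0,"wy":0,"wz":0,"hand":1}]'
```

```text
clock: 26.05
tcp_pos: [438.5, -363.9, 54.1]
orientation: [3.14, 0.003, -1.845]
ft_force: [-2.7, 3.8, 9.2]
width: 12.8
```

```bash
python3 -m crank '[{"tx":0,"ty":0,"tz":0,"wx":0,"wy":0,"wz":0,"hand":-1},{"tx":0,"ty":0,"tz":0,"wx":0,"wy":0,"wz":0,"hand":-1},{"tx":0,"ty":0,"tz":0,"wx":0,"wy":0,"wz":0,"hand":-1},{"tx":0,"ty":0,"tz":-40,"wx":0,"wy":0,"wz":0,"hand":-1},{"tx":0,"ty":0,"tz":-50,"wx":0,"wy":0,"wz":0,"hand":-1},{"tx":-40,"ty":0,"tz":-30,"wx":0,"wy":0,"wz":0,"hand":-1},{"tx":-40,"ty":0,"tz":-30,"wx":0,"wy":0,"wz":0,"hand":-1},{"tx":-40,"ty":0,"tz":-40,"wx":0,"wy":0,"wz":0,"hand":-1},{"tx":-40,"ty":0,"tz":-40,"wx":0,"wy":0,"wz":0,"hand":-1},{"tx":0,"ty":0,"tz":-40,"wx":0,"wy":0,"wz":0,"hand":-1},{"tx":0,"ty":0,"tz":0,"wx":0,"wy":0,"wz":0,"hand":-1},{"tx":0,"ty":0,"tz":0,"wx":0,"wy":0,"wz":0,"hand":-1}]'
python3 - <<'E'
from h import *
i,im=snap("wrist","w13.png")
for n,p in dict(round=(616.2,-77.8),D=(457.1,-173.4),obl=(462.8,6.5),sq=(440,-364.9)).items():
    try: c,t,sz,px=handle(i,im,p,z=65);print(n,np.round(c-p,1),round(t,1),np.round(sz,1),np.round(px))
    except Exception as e: print(n,e)
m=((im.min(2)>165)).astype(np.uint8);n,l,st,cc=cv2.connectedComponentsWithStats(m)
for j in range(1,n):
    if st[j,4]>150:
        w=ray(i,cv2.findContours((l==j).astype(np.uint8),0,1)[0][0][:,0],50).astype(np.float32);print(np.round(cc[j]),cv2.minAreaRect(w))
si,sm=snap("side","s13.png");sc,scm=snap("scene","sc13.png")
cv2.imwrite("pics/fin.png",cv2.resize(np.vstack([im,sm]),None,fx=.75,fy=.75))
E
```

```text
clock: 27.25
tcp_pos: [480.4, -219.4, 314.7]
orientation: [-3.14, 0.001, -1.844]
ft_force: [0.1, -0.3, -0.4]
width: 85.6
round [-3.2  2. ] -64.2 [55.2 21.2] [188. 103.]
D [-3.4  0.4] 2.7 [53.2 17.3] [292. 195.]
obl [-2.3  1.2] 15.1 [50.3 29.7] [175. 222.]
sq [-2.1  0.5] -16.0 [51.6 22.7] [425. 170.]
[198. 103.] ((612.2418212890625, -78.68515014648438), (87.13154602050781, 87.9591064453125), 66.05180358886719)
[417. 166.] ((439.7956237792969, -363.28948974609375), (72.90997314453125, 71.08323669433594), 74.36282348632812)
[296. 185.] ((455.56280517578125, -173.5457763671875), (102.41319274902344, 66.89457702636719), 2.836099863052368)
[185. 210.] ((461.9578552246094, 5.128364562988281), (107.79228210449219, 50.85193634033203), 15.25781536102295)
[372. 240.] ((345.558349609375, -270.7061462402344), (55.485992431640625, 54.66648483276367), 74.37249755859375)
```

View pics/fin.png

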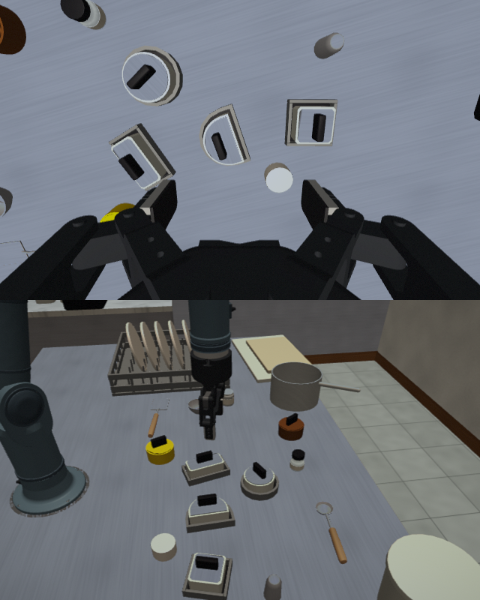

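All four pans are seated: the rim outlines measured at fully-home height lie within about 4 mm of the holder centres. The bowl was never approached. Handing in.

```bash
python3 -c "
from workcell import arm
print(arm.job_done(), arm.state()['clock'])"
```

```text
the job is handed in; nothing more can be done
the job is handed in; nothing more can be done
```

I set all four pans in their holders and handed the job in at about 27 s of the 107 s allowed. I gripped each one by its handle, kept it level and released it only once it had touched the holder floor (tool height 54–56 mm, contact force 5–12 N).

**Final check:** in the last wrist picture the rims lie within about 4 mm of the holder centres, and the pan yaws match the holders to about 0.5°. The limit is 12 mm sideways.

**Where the checks disagreed or were thin:**
- **Round pan:** its rim measured 4 mm off centre in x, but its handle measured −3 mm in x and +2 mm in y. This was the largest offset and is near the calibration error.
- **D pan:** it touched down at 55.7 mm, about 1 mm higher than the others. I put that down to a slightly higher grip. A pan caught on the wall would have stood about 20 mm higher.
- **Steel bowl:** I never went near it while low, but I did not measure its position again at the end.

The hand-in reports no verdict.

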